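# Hold the pump's hatch cover over its threaded holes

### The job

The portable pump has a fresh battery and its hatch cover has to go back on. Pick the cover plate up by its grip, slide it in from the front beneath the pump's carrying handle, and hold it there level, hovering about a centimetre above the flange, with its four holes straight over the four threaded holes, so that I can start the screws. Do not let it rest on the seal or bang it against the pump, leave the other things standing as they are, and finish while still holding the cover steady in the air.

Things in the scene. Friction and masses are not known exactly. Their poses are not given: they have to be found in the camera images.
- pump: portable pump: heavy grey case, does not move, 150 (x) x 140 (y) mm, black corner guards, front panel (gauge, switch, hose nipple) facing its -x, more or less the robot. On top a bare aluminium hatch flange, 120 x 90 mm, upper face 76 mm above the worktop. Origin: centre of the underside, on the worktop, below the middle of the four threaded holes; x to its rear, y to its left, z up
- hatch (a point): middle of the hatch, level with the flange's upper face: an oblong opening (66 x 34 mm, battery inside, below the flange), with a thin black seal round it that stands 2 mm above the flange, and a 6 mm threaded hole near each corner of the flange, 90 mm apart along the pump's x and 58 mm along its y
- carry_handle (a point): middle of the pump's carrying handle, a fixed bow across the rear half of the hatch: axis of the crossbar (along y) 30 mm behind the pump's origin and 126 mm above the worktop, 14 mm thick, 20 mm at the rubber sleeve, which leaves 40 mm between flange and sleeve; the two posts stand at y = +-60 mm, 103 mm apart inside at their feet
- cover: hatch cover, a loose grey-painted plate 110 (x) x 80 (y) x 4 mm, 0.09 to 0.16 kg, a 10 mm hole near each corner (x = +-45, y = +-29 mm), a black upright grip near its front end. Starts flat on the worktop, grip up, between robot and pump. Origin: centre of the underside; x to its rear end (away from the grip), y to its left, z up. Fitted, its axes point as the pump's do
- cover_grip (a point): where to take the cover: on the middle plane of its grip, 30 mm in front of the cover's origin and 24 mm above its underside. The grip is a bar 12 mm thick (along the cover's x), 36 mm long (along its y), its top 33 mm above the underside; a foot 18 mm wide and 6 mm high lies below it
- cover_rear (a point): middle of the cover's rear edge, at its underside, 55 mm behind its origin
- thread_fl (a point): mouth of the pump's front left threaded hole (left and front as seen looking along its x, from the front panel side), level with the flange's upper face
- thread_fr (a point): mouth of the pump's front right threaded hole (left and front as seen looking along its x, from the front panel side), level with the flange's upper face
- thread_rl (a point): mouth of the pump's rear left threaded hole (left and front as seen looking along its x, from the front panel side), level with the flange's upper face
- thread_rr (a point): mouth of the pump's rear right threaded hole (left and front as seen looking along its x, from the front panel side), level with the flange's upper face
- hole_fl (a point): centre of the cover's front left hole, at the underside (front is the end with the grip); belongs over thread_fl
- hole_fr (a point): centre of the cover's front right hole, at the underside (front is the end with the grip); belongs over thread_fr
- hole_rl (a point): centre of the cover's rear left hole, at the underside (front is the end with the grip); belongs over thread_rl
- hole_rr (a point): centre of the cover's rear right hole, at the underside (front is the end with the grip); belongs over thread_rr
- calculator: bystander: black pocket calculator, 115 x 69 x 13 mm, lying flat, origin at the centre of its underside
- stain_c: bystander: amber dropper bottle, 44 mm round, 108 mm high, origin at the centre of its underside
Mind the look-alikes: they are no part of the job. Leave any blue look-alike of the cover alone.

How it is judged:
By the outcome, as a careful person would: the job done as asked, in the order asked, and still so for the second after the job is handed in, while the arm keeps its last pose, push and grip.
It also fails if it takes over 35 s, if anything falls off the work surface, if the arm or the gripper's body presses on something with over 40 N, if the wrist force passes 120 N, or if a joint passes its speed limit or range.

### The arm

A 6-joint arm with a two-finger parallel gripper is mounted at the origin on a cart in front of the work surface, level with it; the furniture and walls round the work are solid. World frame = base frame: x ahead of the robot, y to its left, z up, the work surface at z = 0. Lengths are in m, angles in rad, forces in N, time in s.
With the tool pointing down it reaches from about 0.35 to 0.775 m from the base axis. Payload 5.5 kg.
Tool frame: the origin (TCP) lies at the very end of the fingers, on their centre line; the grasp point (between the pads) lies 19 mm behind it; z points along the fingers, y is the direction in which the jaws open and shut (so a half turn about z gives the same grasp; the last joint's range is limited). The gripper opens to 85 mm and grips with 20 to 120 N. Pads are 22 mm wide; open, the fingers measure 114 mm over their backs; the gripper's body (76 mm by 85 mm) begins 54 mm behind the grasp point. The pads swing forward as they close: fully open they stand 13 mm farther back than shut.
Start: joints at [1.067, 0.313, 0.046, 1.304, 0, 1.431], TCP at [0.205, 0.537, 0.231] pointing down, gripper open.
Joint ranges: [-2.76, 2.76], [-0.86, 1.69], [-1.03, 1.26], [-2.2, 2.34], [-1.47, 1.5], [-3.14, 3.14]. Speed limits (rad/s): [2.57, 2.57, 3.14, 3.14, 3.14, 3.14].

### API

Orientations are given as a unit quaternion [w, x, y, z].
In Python, from workcell import env gives the robot as it stands. The module is installed in compiled form; this text tells all that it offers.
- The arm moves only by the shell command python3 -m pendant 'ROWS' [FORCE]. ROWS is JSON, a list of rows, each an object with "fingers": the finger opening in mm, from 0 to 85.4; "delta_pos": the shift along the tool's x, y, z in mm, a list of three; "angular": the turn, a rotation vector about the tool's x, y, z in rad, a list of three. In form: [{"fingers": fingers, "delta_pos": [x, y, z], "angular": [ax, ay, az]}, ...]. A call has 1 to 12 rows; each row shifts and turns the commanded pose from where the row before left it, along the tool's axes as they then stand; what a row does not reach is not made up. A row lasts 1/10 s, in which the tool goes at most 50 mm and 8.59 degrees, less where a joint would pass 70% of its speed; a pose out of reach is approached as far as the arm can. A call is refused whole if a number of a shift passes 50 or a number of a turn 0.15, either way. A call with a gripper value outside its range is refused whole. The fingers move at their own pace and stop on an object; FORCE is the grip in N (left out, the last holds). Time passes only in rows, so rows that do not move let the fingers close. It gives the time, the measured TCP pose, the force and the opening at its end, in the units of the state.
- env.get_state(): the state, without advancing time (a new reading comes with each control period).
- env.read_camera(name): name is "scene" or "side" or "wrist"; returns the picture (480x640x3 uint8, blue, green, red); there is no depth.
- env.camera_params(name): a dict with "fx", "fy", "cx", "cy" (pixels), "view" (4x4, takes a point from world to camera coordinates). Camera axes: x right, y up, looking along -z (the intrinsics and any distortion apply to the point x, -y, -z); pixel columns grow to the right and rows downward; lengths in m; the calibration is good to about 2 mm. A picture is of the moment at which its call begins: read the wrist's pose just before it. camera_params takes no time and is no camera call; for the wrist camera it gives the pose at the moment of the call.
- env.hand_in(): hands the job in, once; it reports no verdict.
The state is a dict: "clock": time; "joint_pos": joint angles; "qvel": joint speeds; "tau": joint torques, N m; "tcp_pos": TCP position; "orientation": TCP orientation; "wrist_force": force on the tool from outside, world axes, zero at the start; "ft_torque": the same for the moment, N m; "finger_gap": finger opening in m.
Only numpy, scipy, OpenCV 4.12 (cv2) and the standard library are available. Lean on these libraries where they do the work, as an engineer would, in place of code of your own. Each camera call takes 0.05 s, during which the arm holds its last target. There are 200 camera calls.

## Working session

There is one attempt and no reset: what is moved stays moved. The work goes in short steps, Python scripts to look and compute and a shell command to move; the robot and the scene stay as the last step left them, time stands still between calls to the robot, and variables do not carry over. Pictures are saved under pics/ and viewed, about 8 in all and at most 12, crops included, and the job is handed in when it is done.

```bash
mkdir -p pics && cat > h.py <<'E'
import numpy as np, cv2
from workcell import env
def snap(n,f):
    P=env.camera_params(n); im=env.read_camera(n); cv2.imwrite('pics/'+f,im); np.savez('pics/'+f+'.npz',**{k:np.array(v) for k,v in P.items()}); return im,P
def load(f): return cv2.imread('pics/'+f),dict(np.load('pics/'+f+'.npz'))
def ray(P,u,v):
    V=np.array(P['view']); R=V[:3,:3]; t=V[:3,3]
    d=np.array([(u-P['cx'])/P['fx'],-(v-P['cy'])/P['fy'],-1.0])
    return -R.T@t, R.T@d
def onz(P,u,v,z):
    o,d=ray(P,u,v); return o+d*(z-o[2])/d[2]
def proj(P,p):
    V=np.array(P['view']); c=V[:3,:3]@np.array(p)+V[:3,3]
    return np.array([P['cx']+P['fx']*c[0]/-c[2],P['cy']+P['fy']*-c[1]/-c[2]])
E
python3 - <<'E'
from h import *
for n in ('scene','side','wrist'):
    im,P=snap(n,n+'0.png'); print(n,{k:(np.round(v,4).tolist()) for k,v in P.items()})
print(env.get_state())
E
```

```text
scene {'fx': 530.0205, 'fy': 530.0205, 'cx': 317.0073, 'cy': 245.204, 'view': [[-0.9427, 0.3333, 0.013, 0.3574], [-0.2585, -0.7546, 0.6032, 0.363], [0.2109, 0.5653, 0.7975, -1.3915], [0.0, 0.0, 0.0, 1.0]]}
side {'fx': 500.8782, 'fy': 500.8782, 'cx': 327.0167, 'cy': 243.8273, 'view': [[-0.9985, 0.0537, 0.0104, 0.468], [-0.0197, -0.5315, 0.8469, 0.1178], [0.051, 0.8454, 0.5317, -1.2542], [0.0, 0.0, 0.0, 1.0]]}
wrist {'fx': 406.6245, 'fy': 406.6245, 'cx': 323.9054, 'cy': 239.4377, 'view': [[0.3562, 0.9344, -0.0025, -0.5748], [-0.8882, 0.3377, -0.3116, 0.0409], [-0.2903, 0.1132, 0.9502, -0.38], [0.0, 0.0, 0.0, 1.0]]}
{'clock': 0.15, 'joint_pos': array([ 1.06736956e+00,  3.13828578e-01,  4.52583660e-02,  1.30361239e+00,
       -1.70983543e-05,  1.43120795e+00]), 'qvel': array([ 0.00092638, -0.00372963,  0.00453651,  0.00025663,  0.00040071,
        0.0004646 ]), 'tau': array([ 2.01299023e-03, -4.81062663e+01,  2.98815304e+01,  1.38655503e-02,
       -9.51184757e-05, -2.15997481e-06]), 'tcp_pos': array([0.20444447, 0.53702059, 0.23062087]), 'orientation': array([-2.10919143e-04,  1.80917382e-01,  9.83498053e-01, -6.60324883e-04]), 'wrist_force': array([-0.18014171,  0.22265998, -0.28576242]), 'ft_torque': array([-0.0012303,  0.0021522, -0.0197726]), 'finger_gap': 0.085136253126362}
```

View pics/scene0.png

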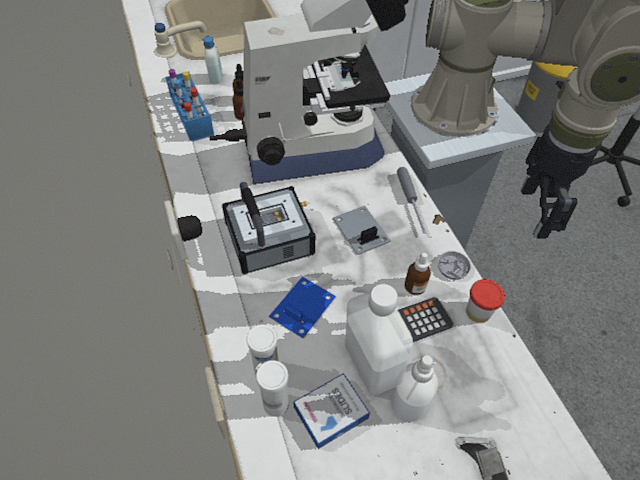

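View pics/side0.png

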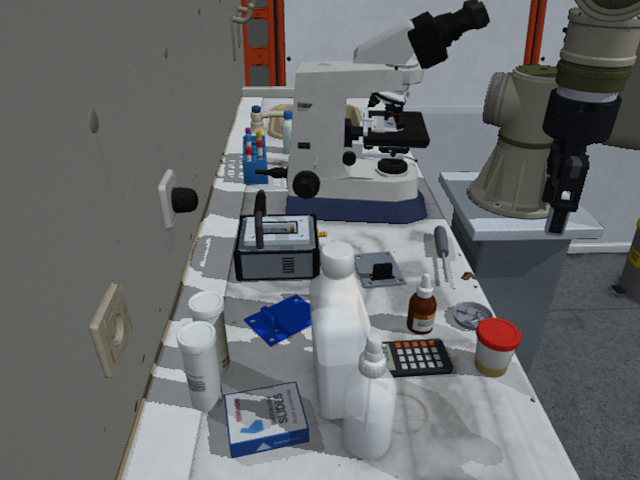

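The scene view shows the grey cover at about (361,230) with its black grip at (368,236), the pump at (268,225) and the blue look-alike at (303,306). Only the grey plate with the upright grip matches the description, because the blue one is a decoy. The side view has the cover at (381,268), the pump at (278,247) and the amber bottle at (422,308). I'll check the choice in one close crop.

```bash
python3 - <<'E'
from h import *
im,P=load('scene0.png')
c=im[175:285,210:400]; cv2.imwrite('pics/crop1.png',cv2.resize(c,None,fx=4.2,fy=4.2,interpolation=cv2.INTER_CUBIC))
for n,px in dict(cov=(361,230),grip=(368,236),blue=(303,306)).items(): print(n,onz(P,*px,0.004).round(3))
print('pump top',onz(P,266,215,0.076).round(3))
E
```

```text
cov [0.388 0.308 0.004]
grip [0.381 0.328 0.004]
blue [0.565 0.445 0.004]
pump top [0.581 0.263 0.076]
```

View pics/crop1.png

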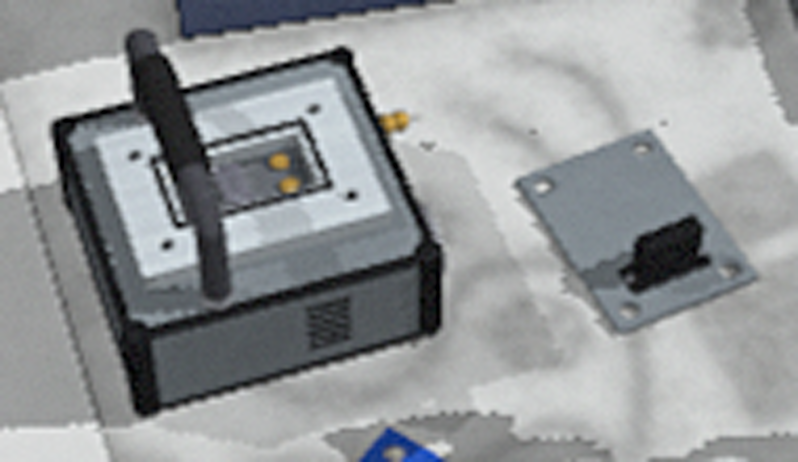

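The crop confirms it: a grey plate with four holes at crop (543,187), (641,148), (628,309) and (730,268), and an upright black grip at the lower-right end. The pump's threads are at (351,195) fl, (315,108) fr, (167,245) rl and (135,155) rr, with the gold nipple on the robot side.

```bash
cat >> h.py <<'E'
def rect(pts):  # fl,fr,rl,rr world -> centre, yaw, lengths
    p=np.array(pts)[:,:2]; c=p.mean(0); x=(p[2]+p[3]-p[0]-p[1])/2; y=(p[0]+p[2]-p[1]-p[3])/2
    q=x/np.linalg.norm(x)+np.array([y[1],-y[0]])/np.linalg.norm(y)
    return c.round(4),np.degrees(np.arctan2(q[1],q[0])).round(2),np.round([np.linalg.norm(x),np.linalg.norm(y)],4)
E
python3 - <<'E'
from h import *
im,P=load('scene0.png')
f=lambda p,z:onz(P,210+(p[0]+.5)/4.2-.5,175+(p[1]+.5)/4.2-.5,z)
print('pump',rect([f(p,.076) for p in [(351,195),(315,108),(167,245),(135,155)]]))
# cover rear holes: image left order
H=[(628,309),(730,268),(543,187),(641,148)]
w=[f(p,.004) for p in H];print(np.round(w,4))
print('cover A',rect(w)); print('cover B',rect([w[1],w[0],w[3],w[2]]))
print('grip foot ends',f((625,280),.004),f((708,262),.004))
print('bottle', onz(P,416,288,0), 'calc',onz(P,426,318,.013))
s=env.get_state()
from scipy.spatial.transform import Rotation as R
q=s['orientation'];print(R.from_quat([*q[1:],q[0]]).as_matrix().round(3))
E
```

```text
pump (array([0.5796, 0.2667]), np.float64(0.28), array([0.0902, 0.058 ]))
[[0.4106 0.3519 0.004 ]
 [0.3523 0.3446 0.004 ]
 [0.4224 0.2647 0.004 ]
 [0.3643 0.2564 0.004 ]]
cover A (array([0.3874, 0.3044]), np.float64(-82.36), array([0.0885, 0.0587]))
cover B (array([0.3874, 0.3044]), np.float64(7.64), array([0.0885, 0.0587]))
grip foot ends [0.40519396 0.33457658 0.004     ] [0.36126314 0.33753481 0.004     ]
bottle [0.33979302 0.47706438 0.        ] calc [0.35692263 0.55028293 0.013     ]
[[-0.935  0.356 -0.001]
 [ 0.356  0.935 -0.001]
 [ 0.    -0.001 -1.   ]]
```

```bash
python3 -m pendant '[{"fingers":50,"delta_pos":[-40,-21,0],"angular":[0,0,0]},{"fingers":50,"delta_pos":[-40,-21,0],"angular":[0,0,0]},{"fingers":50,"delta_pos":[-40,-21,0],"angular":[0,0,0]},{"fingers":50,"delta_pos":[-40,-21,0],"angular":[0,0,0]},{"fingers":50,"delta_pos":[-40,-21,0],"angular":[0,0,0]},{"fingers":50,"delta_pos":[-40,-21,0],"angular":[0,0,0]},{"fingers":50,"delta_pos":[0,0,0],"angular":[0,0,-0.124]},{"fingers":50,"delta_pos":[0,0,0],"angular":[0,0,-0.124]},{"fingers":50,"delta_pos":[0,0,0],"angular":[0,0,-0.124]},{"fingers":50,"delta_pos":[0,0,0],"angular":[0,0,-0.124]},{"fingers":50,"delta_pos":[0,0,0],"angular":[0,0,0]}]' 60
python3 - <<'E'
from h import *
snap('wrist','w1.png')
s=env.get_state(); print(s['clock'],s['tcp_pos'],s['orientation'])
E
```

```text
clock: 1.25
tcp_pos: [0.384, 0.334, 0.231]
orientation: [-0.0, -0.066, 0.998, -0.0]
wrist_force: [0.1, -0.1, -0.7]
finger_gap: 0.0499
1.3 [0.3839478  0.33410339 0.23105997] [-2.41408415e-04 -6.47001655e-02  9.97904716e-01 -8.57874907e-05]
```

View pics/w1.png

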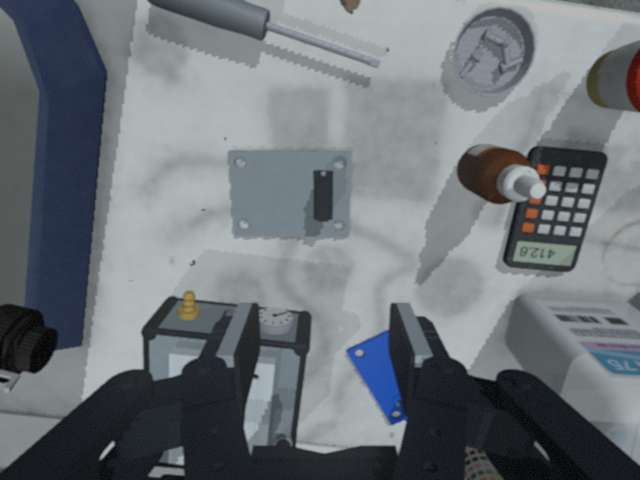

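The wrist view shows the cover level in the image, with holes near (241,162), (244,226), (339,163) and (338,226) and the grip bar at (323,195). I'll refine these from colour blobs.

```bash
python3 - <<'E'
from h import *
im,P=load('w1.png'); g=cv2.cvtColor(im,cv2.COLOR_BGR2GRAY).astype(float)
def blob(u,v,r=7):
    w=g[v-r:v+r+1,u-r:u+r+1]; b=np.median(w); k=np.clip(abs(w-b)-25,0,None); yy,xx=np.mgrid[-r:r+1,-r:r+1]
    return u+(k*xx).sum()/k.sum(), v+(k*yy).sum()/k.sum()
h=[blob(*p) for p in [(338,226),(339,163),(244,226),(241,162)]]
print(np.round(h,1)); w=[onz(P,*p,.003) for p in h]; c,y,l=rect(w); print('cover',c,y,l)
m=((g[165:226,308:338]<60)).astype(np.uint8); ys,xs=np.nonzero(m); r=cv2.minAreaRect(np.c_[xs+308,ys+165].astype(np.float32)); print(r)
a=np.radians(y); d=np.array([np.cos(a),np.sin(a)]); print('grip by holes',c-.03*d)
print('bar mid', onz(P,*r[0],.02))
# hole-fit in the scene view vs. yaw of tool y
print('tool y target deg',y+180)
E
```

```text
[[336.3 223.9]
 [338.4 164.9]
 [243.6 224.7]
 [239.8 161.6]]
cover [0.3866 0.3025] -83.19 [0.0883 0.0572]
((322.5, 195.5), (49.0, 17.0), 90.0)
grip by holes [0.38304268 0.33228834]
bar mid [0.37994937 0.33239152 0.02      ]
tool y target deg 96.81
```

```bash
python3 -m pendant '[{"fingers":40,"delta_pos":[1.4,-1.8,30],"angular":[0,0,0]},{"fingers":40,"delta_pos":[0,0,40],"angular":[0,0,0]},{"fingers":40,"delta_pos":[0,0,40],"angular":[0,0,0]},{"fingers":40,"delta_pos":[0,0,40],"angular":[0,0,0]},{"fingers":40,"delta_pos":[0,0,30],"angular":[0,0,0]},{"fingers":40,"delta_pos":[0,0,20],"angular":[0,0,0]},{"fingers":40,"delta_pos":[0,0,13],"angular":[0,0,0]},{"fingers":40,"delta_pos":[0,0,5],"angular":[0,0,0]},{"fingers":40,"delta_pos":[0,0,0],"angular":[0,0,0]}]' 60 && python3 -m pendant '[{"fingers":5,"delta_pos":[0,0,0],"angular":[0,0,0]},{"fingers":5,"delta_pos":[0,0,0],"angular":[0,0,0]},{"fingers":5,"delta_pos":[0,0,0],"angular":[0,0,0]},{"fingers":5,"delta_pos":[0,0,0],"angular":[0,0,0]},{"fingers":5,"delta_pos":[0,0,0],"angular":[0,0,0]},{"fingers":5,"delta_pos":[0,0,0],"angular":[0,0,0]}]' 60
```

```text
clock: 2.2
tcp_pos: [0.3824, 0.3321, 0.0127]
orientation: [-0.001, -0.065, 0.998, -0.0]
wrist_force: [1.3, 0.1, 0.0]
finger_gap: 0.0397
clock: 2.8
tcp_pos: [0.3837, 0.3329, 0.0145]
orientation: [0.001, -0.066, 0.998, 0.001]
wrist_force: [-1.4, -0.1, 6.2]
finger_gap: 0.0105
```

```bash
python3 -m pendant '[{"fingers":5,"delta_pos":[0,0,-3],"angular":[0,0,0]},{"fingers":5,"delta_pos":[0,0,-10],"angular":[0,0,0]},{"fingers":5,"delta_pos":[0,0,-20],"angular":[0,0,0]},{"fingers":5,"delta_pos":[0,0,-30],"angular":[0,0,0]},{"fingers":5,"delta_pos":[0,0,-30],"angular":[0,0,0]},{"fingers":5,"delta_pos":[0,0,-7],"angular":[0,0,0]},{"fingers":5,"delta_pos":[0,0,0],"angular":[0,0,0]}]' 60
python3 - <<'E'
from h import *
a,_=snap('side','s2.png'); b,_=snap('wrist','w2.png'); 
c=cv2.resize(a[180:320,330:470],None,fx=3.4,fy=3.4,interpolation=cv2.INTER_CUBIC)[:476,:]
o=np.zeros((480,800,3),np.uint8); o[:c.shape[0],:400]=c[:,:400] if c.shape[1]>=400 else 0
o[:300,400:]=cv2.resize(b,(400,300)); cv2.imwrite('pics/c2.png',o); print(env.get_state()['tcp_pos'])
E
```

```text
clock: 3.5
tcp_pos: [0.3839, 0.3328, 0.1147]
orientation: [0.001, -0.066, 0.998, 0.001]
wrist_force: [-0.0, 0.1, -1.7]
finger_gap: 0.0102
[0.38228915 0.33187878 0.11240263]
```

View pics/c2.png

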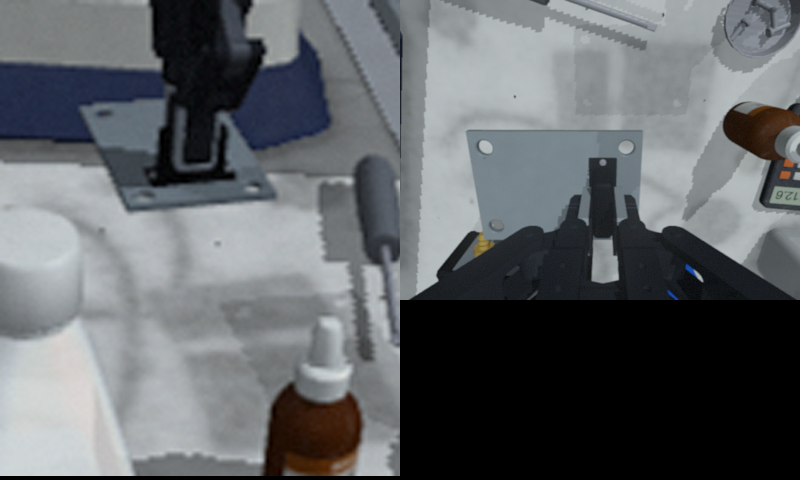

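The cover is held and clear of the table, with its plate visible in both views. Before turning I'll check the microscope clearance and the path.

```bash
cat >> h.py <<'E'
def tri(obs): # [(P,u,v)..] -> point, miss
    A=[];b=[]
    for P,u,v in obs:
        o,d=ray(P,u,v); d/=np.linalg.norm(d); M=np.eye(3)-np.outer(d,d); A.append(M); b.append(M@o)
    x=np.linalg.solve(sum(A),sum(b)); return x, max(np.linalg.norm(M@x-c) for M,c in zip(A,b))
E
python3 - <<'E'
from h import *
_,S=load('scene0.png');_,D=load('side0.png')
print('eyepiece end',tri([(S,395,18),(D,482,12)]))
print('stage edge',tri([(S,388,97),(D,428,125)]))
print('base corner',onz(S,383,165,0),onz(D,425,215,0))
_,W=load('w2.png')
for z in (.102,.098): 
    print(z,[onz(W,*p,z).round(4).tolist() for p in [(136,235),(363,235),(155,362)]])
E
```

```text
eyepiece end (array([0.28022188, 0.2224513 , 0.43545643]), np.float64(0.04794405801598608))
stage edge (array([0.29895797, 0.19433383, 0.24931298]), np.float64(0.008018694769265474))
base corner [2.62242651e-01 1.39067626e-01 1.11022302e-16] [0.24426257 0.08604604 0.        ]
0.102 [[0.3623, 0.2551, 0.102], [0.3505, 0.344, 0.102], [0.4204, 0.2627, 0.102]]
0.098 [[0.3639, 0.2533, 0.098], [0.3517, 0.3445, 0.098], [0.4235, 0.2611, 0.098]]
```

```bash
python3 - <<'E'
from h import *
_,S=load('scene0.png');_,D=load('side0.png')
def ony(P,u,v,y): o,d=ray(P,u,v); return (o+d*(y-o[1])/d[1]).round(3)
print([onz(D,u,v,0).round(3) for u,v in [(288,215),(425,215)]],[onz(S,u,v,0).round(3) for u,v in [(252,182),(383,165)]])
for y in (.1,.05,0,-.05,-.1): print(y,'side eye',ony(D,487,15,y),ony(D,420,60,y),'scene eye',ony(S,405,15,y),ony(S,370,20,y),'stage',ony(D,428,125,y),ony(S,388,97,y))
im=env.read_camera('scene'); cv2.imwrite('pics/s3.png',im)
E
```

```text
[array([0.563, 0.075, 0.   ]), array([0.244, 0.086, 0.   ])] [array([0.571, 0.093, 0.   ]), array([0.262, 0.139, 0.   ])]
0.1 side eye [0.181 0.1   0.43 ] [0.298 0.1   0.35 ] scene eye [0.242 0.1   0.35 ] [0.315 0.1   0.353] stage [0.267 0.1   0.221] [0.253 0.1   0.165]
0.05 side eye [0.163 0.05  0.424] [0.286 0.05  0.34 ] scene eye [0.214 0.05  0.319] [0.29  0.05  0.322] stage [0.253 0.05  0.204] [0.225 0.05  0.122]
0 side eye [0.145 0.    0.417] [0.274 0.    0.329] scene eye [0.185 0.    0.287] [0.266 0.    0.29 ] stage [0.24  0.    0.187] [0.197 0.    0.079]
-0.05 side eye [ 0.127 -0.05   0.411] [ 0.262 -0.05   0.318] scene eye [ 0.157 -0.05   0.255] [ 0.242 -0.05   0.258] stage [ 0.227 -0.05   0.169] [ 0.169 -0.05   0.036]
-0.1 side eye [ 0.11  -0.1    0.404] [ 0.25  -0.1    0.308] scene eye [ 0.128 -0.1    0.223] [ 0.217 -0.1    0.227] stage [ 0.213 -0.1    0.152] [ 0.141 -0.1   -0.006]
```

View pics/s3.png

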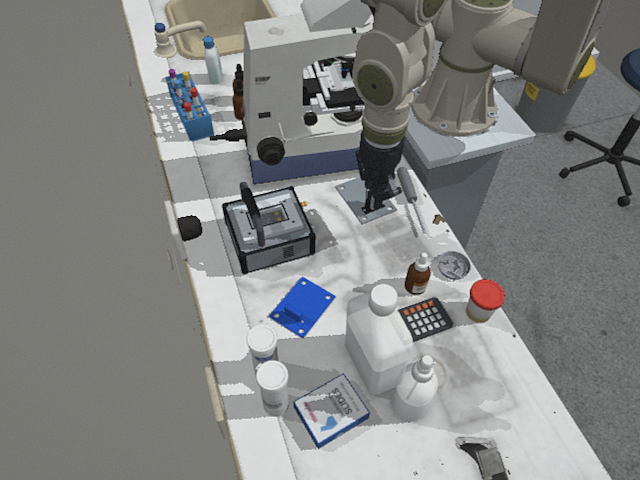

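The scene view shows the arm clear of the microscope, the pump at (268,228) free in front, and the cover held over its old place at (365,200). Wrist hole spacings come out at 89.7 x 58.6 mm with the plate top at 0.102, so the cover is held correctly. I'll turn it now, then go to the staging point in front of the pump.

```bash
python3 -m pendant '[{"fingers":5,"delta_pos":[0,0,0],"angular":[0,0,-0.1445]},{"fingers":5,"delta_pos":[0,0,0],"angular":[0,0,-0.1445]},{"fingers":5,"delta_pos":[0,0,0],"angular":[0,0,-0.1445]},{"fingers":5,"delta_pos":[0,0,0],"angular":[0,0,-0.1445]},{"fingers":5,"delta_pos":[0,0,0],"angular":[0,0,-0.1445]},{"fingers":5,"delta_pos":[0,0,0],"angular":[0,0,-0.1445]},{"fingers":5,"delta_pos":[0,0,0],"angular":[0,0,-0.1445]},{"fingers":5,"delta_pos":[0,0,0],"angular":[0,0,-0.1445]},{"fingers":5,"delta_pos":[0,0,0],"angular":[0,0,-0.1445]},{"fingers":5,"delta_pos":[0,0,0],"angular":[0,0,-0.1445]},{"fingers":5,"delta_pos":[0,0,0],"angular":[0,0,0]}]' && python3 -m pendant '[{"fingers":5,"delta_pos":[15,-15,0],"angular":[0,0,0]},{"fingers":5,"delta_pos":[18,-16,0],"angular":[0,0,0]},{"fingers":5,"delta_pos":[18,-16,4],"angular":[0,0,0]},{"fingers":5,"delta_pos":[15,-15,4],"angular":[0,0,0]},{"fingers":5,"delta_pos":[0,0,0],"angular":[0,0,0]},{"fingers":5,"delta_pos":[0,0,0],"angular":[0,0,0]}]'
python3 - <<'E'
from h import *
w,_=snap('wrist','w4.png'); a,_=snap('scene','s4.png'); d,_=snap('side','d4.png')
o=np.zeros((560,800,3),np.uint8)
o[:,:400]=cv2.resize(a[160:272,210:290+0],(400,560)) if 0 else 0
o[:260,:400]=cv2.resize(a[165:282,210:390],(400,260),interpolation=cv2.INTER_CUBIC)
o[:260,400:]=cv2.resize(d[180:297,230:410],(400,260),interpolation=cv2.INTER_CUBIC)
o[260:,:400]=cv2.resize(w,(400,300)); cv2.imwrite('pics/c4.png',o)
s=env.get_state(); print(s['clock'],s['tcp_pos'],s['orientation'],s['wrist_force'])
E
```

```text
clock: 4.75
tcp_pos: [0.3819, 0.3316, 0.1116]
orientation: [0.002, 0.709, -0.705, -0.0]
wrist_force: [0.1, -0.4, -1.4]
finger_gap: 0.0108
clock: 5.35
tcp_pos: [0.4447, 0.2662, 0.1044]
orientation: [0.001, 0.708, -0.706, -0.001]
wrist_force: [0.8, 0.5, -2.1]
finger_gap: 0.0102
5.5 [0.44450624 0.26714997 0.10506652] [ 3.07364329e-04  7.09356812e-01 -7.04849437e-01 -3.01232559e-04] [-1.07982115e-03  4.57858917e-02 -2.27512293e+00]
```

View pics/c4.png

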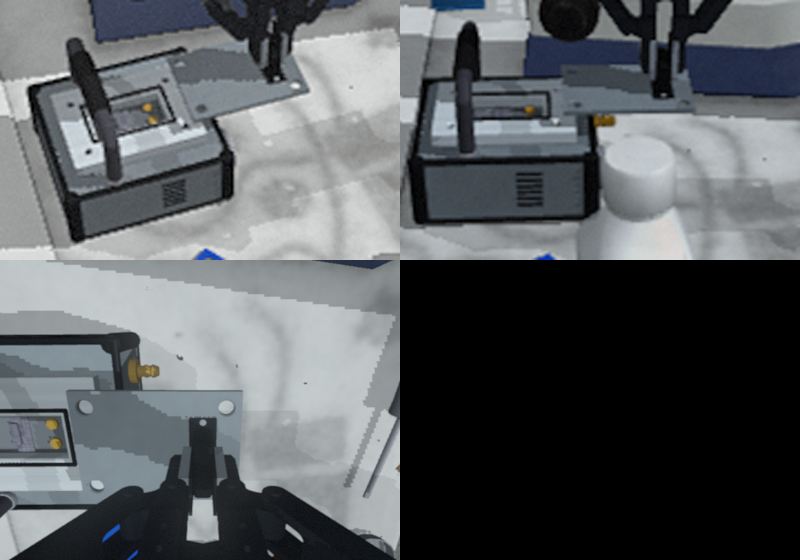

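The composite shows the cover level in front of the pump at flange height, its rear edge just over the front guard, with the handle further back. The wrist holes stay at (136,235), (362,235) and (155,360) as before the turn, so nothing slipped. I'll measure cover against threads in the same scene picture.

```bash
cat >> h.py <<'E'
def blob(im,u,v,r,dark=None):
    g=cv2.cvtColor(im,cv2.COLOR_BGR2GRAY).astype(float); u=int(round(u));v=int(round(v))
    w=g[v-r:v+r+1,u-r:u+r+1]; b=np.median(np.r_[w[0],w[-1],w[:,0],w[:,-1]]); k=(b-w) if dark else (w-b) if dark is False else abs(w-b)
    k=np.clip(k-0.4*k.max(),0,None); yy,xx=np.mgrid[-r:r+1,-r:r+1]
    return np.array([u+(k*xx).sum()/k.sum(), v+(k*yy).sum()/k.sum()])
E
python3 - <<'E'
from h import *
im0,S=load('scene0.png'); q=lambda p:(210+(p[0]+.5)/4.2-.5,175+(p[1]+.5)/4.2-.5)
t=[blob(im0,*q(p),3,True) for p in [(351,195),(315,108),(167,245),(135,155)]]
print('thread px',np.round(t,1).tolist()); T=[onz(S,*p,.076) for p in t]; print('pump scene',rect(T))
im4,S=load('s4.png'); e=lambda p:(210+(p[0]+.5)/2.222-.5,165+(p[1]+.5)/2.222-.5)
t=[blob(im4,*e(p),3,True) for p in [(88,151),(83,77),]]; print('rear thr now',np.round(t,1).tolist())
# cover in scene: fl, rl holes ; wrist: fr, rr, rl
h=[blob(im4,*e(p),3) for p in [(295,86),(200,108),(180,62)]]; print(np.round(h,1).tolist())
print('cover scene fl,rl,rr', [onz(S,*p,.094-.004*0).round(4).tolist() for p in h])
w4,W=load('w4.png')
h=[blob(w4,*p,13,False) for p in [(362,235),(136,235),(155,360)]]; print(np.round(h,1).tolist())
p=[onz(W,*x,.0935) for x in h]; print('wrist fr,rr,rl',np.round(p,4).tolist())
fr,rr,rl=p; print('c',(fr+rl)/2,np.linalg.norm(fr-rr),np.linalg.norm(rl-rr),'yaw',np.degrees(np.arctan2(*(rr-fr)[1::-1])),np.degrees(np.arctan2(*(rl-rr)[1::-1]))-90)
d4,D=load('d4.png'); k=lambda p:(230+(p[0]+.5)/2.222-.5,180+(p[1]+.5)/2.222-.5)
for nm,a,b in [('rl',(200,108),(575,102)),('fl',(295,86),(684,104))]: print(nm,tri([(S,*e(a)),(D,*k(b))]))
g=[blob(d4,*k(p),2) for p in [(684,104),(575,102)]]; print(g)
E
```

```text
thread px [[293.3, 221.1], [284.3, 200.6], [249.4, 232.8], [241.6, 211.6]]
pump scene (array([0.5798, 0.2668]), np.float64(0.56), array([0.0899, 0.0578]))
rear thr now [[249.4, 232.8], [244.6, 198.1]]
[[342.5, 203.2], [300.2, 213.3], [290.7, 193.5]]
cover scene fl,rl,rr [[0.4317, 0.2973, 0.094], [0.5198, 0.2952, 0.094], [0.5215, 0.2391, 0.094]]
[[360.4, 234.0], [137.3, 234.7], [155.5, 359.0]]
wrist fr,rr,rl [[0.4313, 0.2347, 0.0935], [0.519, 0.2351, 0.0935], [0.519, 0.292, 0.0935]]
c [0.47514055 0.26332142 0.0935    ] 0.08772982143513214 0.056852172244810206 yaw 0.2897618548806972 0.02574837637963867
rl (array([0.45800493, 0.56865475, 0.31793852]), np.float64(0.14712917435428652))
fl (array([0.40313241, 0.5746035 , 0.31852408]), np.float64(0.14373443264461055))
[array([538.27098321, 228.7793765 ]), array([489.07692308, 227.38461538])]
```

```bash
python3 - <<'E'
from h import *
im4,S=load('s4.png'); d4,D=load('d4.png'); d0,_=load('side0.png')
k=lambda p:(230+(p[0]+.5)/2.222-.5,180+(p[1]+.5)/2.222-.5)
g=[blob(d4,*k(p),2) for p in [(284,104),(175,102)]]; print(np.round(g,1).tolist())
for a,b in zip([(342.5,203.2),(300.2,213.3)],g): print(tri([(S,*a),(D,*b)]))
# side predictions of thread positions
for T in [(.535,.2955,.076),(.535,.2378,.076),(.6245,.296,.076)]: print(proj(D,T).round(1))
# level from plate outline in scene: colour crop of wrist-free edges
c=np.hstack([cv2.resize(im4[180:230,270:360],None,fx=4.4,fy=4.4,interpolation=cv2.INTER_CUBIC),cv2.resize(d4[195:245,290:380],None,fx=4.4,fy=4.4,interpolation=cv2.INTER_CUBIC)]); cv2.imwrite('pics/c5.png',c); print(c.shape)
E
```

```text
[[357.6, 227.1], [309.4, 226.8]]
(array([0.42963641, 0.29529635, 0.09233355]), np.float64(0.0013218545083035728))
(array([0.51916308, 0.29565896, 0.09522832]), np.float64(0.0009842649333526897))
[300.5 236. ]
[300.2 220.8]
[252.3 237.1]
(220, 792, 3)
```

View pics/c5.png

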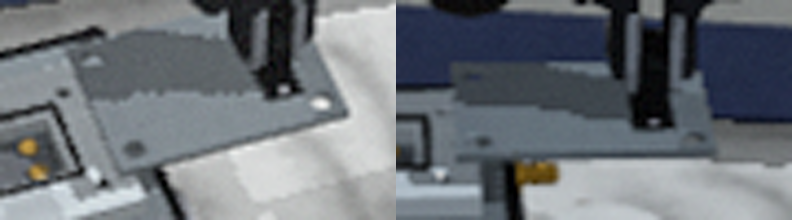

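The crop shows the plate level with its holes visible, and triangulation puts the plate top at 0.092–0.095 and its centre near (0.475, 0.2665). The pump is at (0.5798, 0.2668) with yaw about 0.4°. Now I'll slide it in.

```bash
python3 -m pendant '[{"fingers":5,"delta_pos":[0,-8,0],"angular":[0,0,0]},{"fingers":5,"delta_pos":[0,-14,0],"angular":[0,0,0]},{"fingers":5,"delta_pos":[0,-14,0],"angular":[0,0,0]},{"fingers":5,"delta_pos":[0,-14,0],"angular":[0,0,0]},{"fingers":5,"delta_pos":[0,-14,0],"angular":[0,0,0]},{"fingers":5,"delta_pos":[0,-14,0],"angular":[0,0,0]},{"fingers":5,"delta_pos":[0,-14,0],"angular":[0,0,0]},{"fingers":5,"delta_pos":[0,-8,0],"angular":[0,0,0]},{"fingers":5,"delta_pos":[0,-4,0],"angular":[0,0,0]},{"fingers":5,"delta_pos":[0,0,0],"angular":[0,0,0]},{"fingers":5,"delta_pos":[0,0,0],"angular":[0,0,0]}]'
python3 - <<'E'
from h import *
w,_=snap('wrist','w6.png'); a,_=snap('scene','s6.png'); d,_=snap('side','d6.png')
o=np.zeros((600,800,3),np.uint8); C=cv2.INTER_CUBIC
o[:300,:400]=cv2.resize(a[180:255,225:325],(400,300),interpolation=C)
o[:300,400:]=cv2.resize(d[190:265,230:330],(400,300),interpolation=C)
o[300:,:400]=cv2.resize(w,(400,300)); cv2.imwrite('pics/c6.png',o)
s=env.get_state(); print(s['clock'],s['tcp_pos'],s['orientation'],s['wrist_force'])
E
```

```text
clock: 6.6
tcp_pos: [0.5487, 0.2674, 0.1052]
orientation: [0.0, 0.709, -0.705, -0.0]
wrist_force: [0.1, -0.3, -0.6]
finger_gap: 0.0103
6.75 [0.54881045 0.26740822 0.10540016] [ 7.57535142e-05  7.09475546e-01 -7.04730045e-01 -9.13628847e-05] [ 0.32000225  0.16948292 -2.50933527]
```

View pics/c6.png

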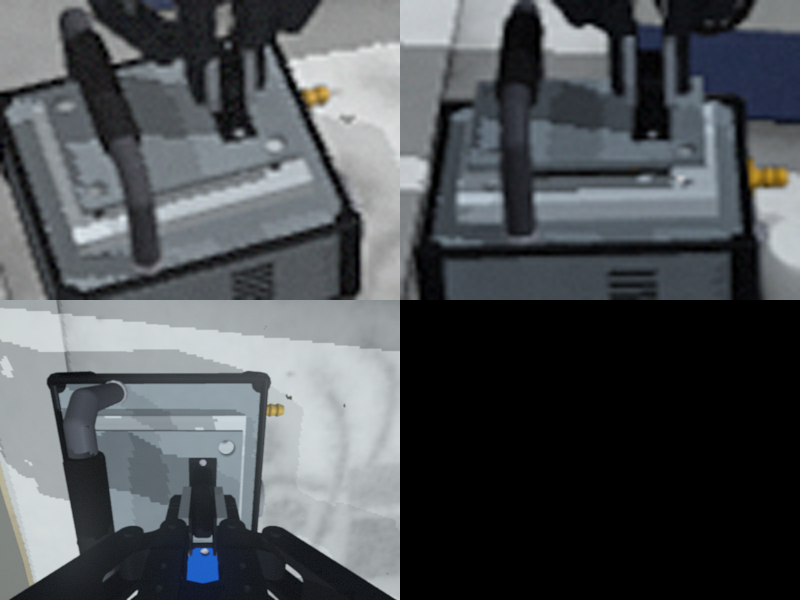

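The cover is in beneath the handle without contact. The scene crop shows holes at rr (66,107), rl (99,185) and fl (275,147), the side crop shows fl at (687,150), and the wrist shows fr at (226,447). I'll compare these with the threads.

```bash
python3 - <<'E'
from h import *
a,S=load('s6.png'); d,D=load('d6.png'); w,W=load('w6.png')
q=lambda p,u0,v0:(u0+(p[0]+.5)/4-.5,v0+(p[1]+.5)/4-.5)
pump=np.array([.5798,.2668]); y=np.radians(.4); R=np.array([[np.cos(y),-np.sin(y)],[np.sin(y),np.cos(y)]])
T={n:pump+R@np.array(o) for n,o in dict(fl=(-.045,.029),fr=(-.045,-.029),rl=(.045,.029),rr=(.045,-.029)).items()}
obs=[('S','fl',blob(a,*q((275,147),225,180),3)),('S','rl',blob(a,*q((99,185),225,180),3)),('S','rr',blob(a,*q((66,107),225,180),3)),('D','fl',blob(d,*q((287,150),230,190),2)),('W','fr',blob(w,362,235,12))]
for c,n,p in obs:
    P=dict(S=S,D=D,W=W)[c]
    for z in (.0905,.0935): print(c,n,np.round(p,1),z,'offset mm in x,y:',((onz(P,*p,z)[:2]-T[n])*1e3).round(1),'z' )
print('tri fl',tri([(S,*obs[0][2]),(D,*obs[3][2])]))
# wrist: flange corner fr front edge etc.
gl=cv2.resize(w[170:420,110:440],None,fx=2.4,fy=2.4,interpolation=cv2.INTER_CUBIC); cv2.imwrite('pics/c7.png',gl)
E
```

```text
S fl [293. 216.] 0.0905 offset mm in x,y: [-0.1 -1.1] z
S fl [293. 216.] 0.0935 offset mm in x,y: [0.6 1.3] z
S rl [249.5 226.1] 0.0905 offset mm in x,y: [-2.8 -4.4] z
S rl [249.5 226.1] 0.0935 offset mm in x,y: [-2.5 -2. ] z
S rr [241.1 206.2] 0.0905 offset mm in x,y: [-0.7 -1.2] z
S rr [241.1 206.2] 0.0935 offset mm in x,y: [-0.4  1.4] z
D fl [301.1 227. ] 0.0905 offset mm in x,y: [-1.  -8.5] z
D fl [301.1 227. ] 0.0935 offset mm in x,y: [-1.  -3.3] z
W fr [362.2 236.9] 0.0905 offset mm in x,y: [-0.6  0.7] z
W fr [362.2 236.9] 0.0935 offset mm in x,y: [-0.3 -0.3] z
tri fl (array([0.53467509, 0.29859034, 0.09657346]), np.float64(0.0012564693097495384))
```

View pics/c7.png

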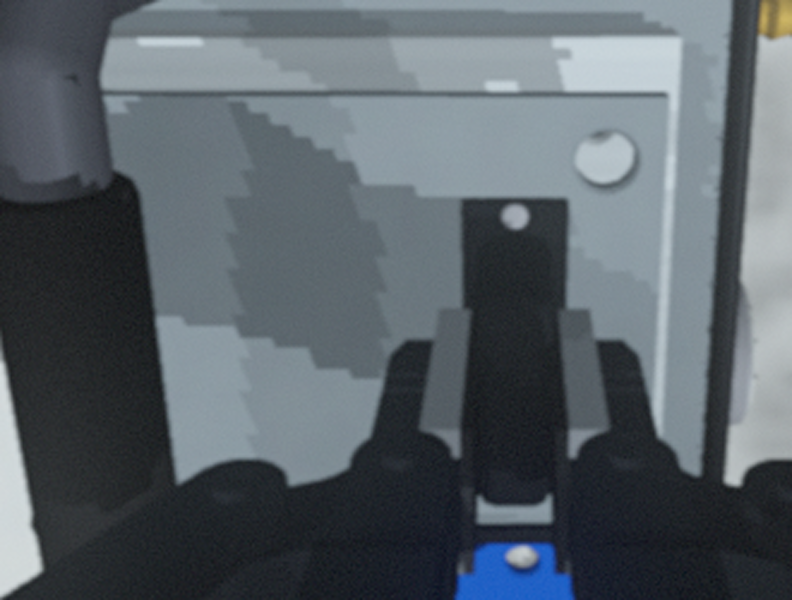

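The wrist crop shows the cover's front-right corner at (668,94), the flange corner at (682,38), the hole at (606,158), and the thread's dark edge just peeking out at the top of the hole at (600,134). All of these are in one camera, so they suit a relative check.

```bash
python3 - <<'E'
from h import *
w,W=load('w6.png'); f=lambda x,y:(110+(x+.5)/2.4-.5,170+(y+.5)/2.4-.5)
F=onz(W,*f(683,37),.076); Fe=onz(W,*f(672,150),.076)
print('pump centre via flange corner',(F[:2]+[.06-.0003,.045+.0004]).round(4))
for zt in (.0915,.094,.0965):
    C=onz(W,*f(668.5,94),zt); H=onz(W,*f(606,158),zt); print(zt,'cover centre via corner',(C[:2]+[.055-.0003,.04+.0004]).round(4),'via hole',(H[:2]+[.045-.0002,.029+.0003]).round(4), 'hole-corner',(H-C)[:2].round(4))
t=proj(W,(.5798-.045+.0002,.2668-.029-.0003,.076)); b=proj(W,(.535,.2405,.076)); g=lambda p:((p-[110,170]+.5)*2.4-.5).round(0)
print('thread pred in crop',g(t),'near edge',g(b))
# cover size in wrist: hole diameter px -> height
m=(cv2.cvtColor(w,cv2.COLOR_BGR2GRAY)); print(m[236,345:382].tolist())
o,_=ray(W,320,240); print('cam',o.round(3)); s=env.get_state(); print(s['tcp_pos'])
E
```

```text
pump centre via flange corner [0.5798 0.2651]
0.0915 cover centre via corner [0.5794 0.2667] via hole [0.5793 0.2666] hole-corner [0.0098 0.011 ]
0.094 cover centre via corner [0.5798 0.266 ] via hole [0.5795 0.2658] hole-corner [0.0097 0.0109]
0.0965 cover centre via corner [0.5802 0.2654] via hole [0.5798 0.265 ] hole-corner [0.0095 0.0107]
thread pred in crop [596. 133.] near edge [595. 149.]
[152, 152, 151, 152, 165, 182, 190, 192, 192, 192, 192, 191, 192, 191, 192, 192, 192, 193, 192, 191, 193, 191, 191, 193, 192, 192, 194, 187, 163, 124, 110, 126, 144, 152, 154, 152, 153]
cam [0.55  0.188 0.247]
[0.54881045 0.26740822 0.10540016]
```

Within the wrist camera the cover sits under 1 mm from the pump in x and y: dx about -0.2 mm, dy about +0.8 mm. Its underside is about 14–15 mm above the flange. I'll lower it 4.5 mm with a small correction, then check level and fit.

```bash
python3 -m pendant '[{"fingers":5,"delta_pos":[0.5,-0.4,1.5],"angular":[0,0,0]},{"fingers":5,"delta_pos":[0,0,1.5],"angular":[0,0,0]},{"fingers":5,"delta_pos":[0,0,1.5],"angular":[0,0,0]},{"fingers":5,"delta_pos":[0,0,0],"angular":[0,0,0]},{"fingers":5,"delta_pos":[0,0,0],"angular":[0,0,0]}]'
python3 - <<'E'
from h import *
w,W=snap('wrist','w8.png'); a,S=snap('scene','s8.png'); d,D=snap('side','d8.png')
s=env.get_state(); print(s['clock'],s['tcp_pos'],s['orientation'],s['wrist_force'],s['ft_torque'])
g=cv2.GaussianBlur(cv2.cvtColor(w,cv2.COLOR_BGR2GRAY),(0,0),.8).astype(float)
# cover right edge: dark line (min) near row ~209; front edge near col ~388
us=np.arange(170,380,3); v=[205+np.argmin(g[205:216,u]) for u in us]
dv=np.array(v,float); 
for i,u in enumerate(us):
    y=int(dv[i]); A,B,C=g[y-1,u],g[y,u],g[y+1,u]; dv[i]+=0.5*(A-C)/(A-2*B+C) if A-2*B+C>0 else 0
vx,vy,x0,y0=cv2.fitLine(np.c_[us,dv].astype(np.float32),cv2.DIST_HUBER,0,.01,.01).ravel()
L=lambda u:(u,y0+(u-x0)*vy/vx); print('edge rows',L(170),L(380),'resid',np.median(abs(dv-[L(u)[1] for u in us])))
for z in (.090,): 
    p,q=onz(W,*L(170),z),onz(W,*L(380),z); print('right edge y',p.round(4),q.round(4),'yaw',np.degrees(np.arctan2(p[1]-q[1],p[0]-q[0])).round(2))
rs=np.arange(222,330,4); gx=np.abs(np.diff(g,axis=1)); cu=np.array([382+np.argmax(gx[r,382:392]) +.5 for r in rs])
vx,vy,x1,y1=cv2.fitLine(np.c_[cu,rs].astype(np.float32),cv2.DIST_HUBER,0,.01,.01).ravel()
M=lambda r:(x1+(r-y1)*vx/vy,r); p,q=onz(W,*M(225),.09),onz(W,*M(325),.09); print('front edge',M(225),M(325),p.round(4),q.round(4),'yaw',np.degrees(np.arctan2(-(q[0]-p[0]),q[1]-p[1])).round(2))
# flange right edge
us=np.arange(170,385,3); G=np.diff(g,axis=0); fv=np.array([180+np.argmax(np.abs(G[180:195,u]))+.5 for u in us]); print('flange rows',fv[::6])
h=blob(w,362,236,13); print('hole',h,'centre',[(onz(W,*h,z)[:2]+[.0448,.0293]).round(4).tolist() for z in (.088,.09,.092)])
C=cv2.INTER_CUBIC; o=np.zeros((600,800,3),np.uint8)
o[:300,:400]=cv2.resize(a[180:255,225:325],(400,300),interpolation=C); o[:300,400:]=cv2.resize(d[190:265,230:330],(400,300),interpolation=C)
o[300:,:400]=cv2.resize(w[170:320,240:440],(400,300),interpolation=C); o[300:,400:]=cv2.resize(a,(400,300)); cv2.imwrite('pics/c8.png',o)
E
```

```text
clock: 7.25
tcp_pos: [0.5497, 0.2668, 0.1007]
orientation: [0.0, 0.709, -0.705, -0.0]
wrist_force: [1.0, 0.4, -1.9]
finger_gap: 0.0107
7.4 [0.54981703 0.26684558 0.10086993] [-7.63726024e-05  7.09359083e-01 -7.04847278e-01  2.21691980e-05] [ 1.13256206  0.27822763 -1.25525603] [-0.03563479  0.0581614   0.04559786]
edge rows (170, np.float32(208.69484)) (380, np.float32(208.93898)) resid 0.11293944164080472
right edge y [0.6101 0.2254 0.09  ] [0.5293 0.225  0.09  ] yaw 0.28
front edge (np.float32(387.56592), 225) (np.float32(382.52655), 325) [0.526  0.2314 0.09  ] [0.5257 0.2754 0.09  ] yaw 0.35
flange rows [188.5 188.5 188.5 188.5 188.5 188.5 188.5 188.5 188.5 188.5 188.5 188.5]
hole [362.27063063 232.16756757] centre [[0.5804, 0.2643], [0.5806, 0.2637], [0.5808, 0.2631]]
```

View pics/c8.png

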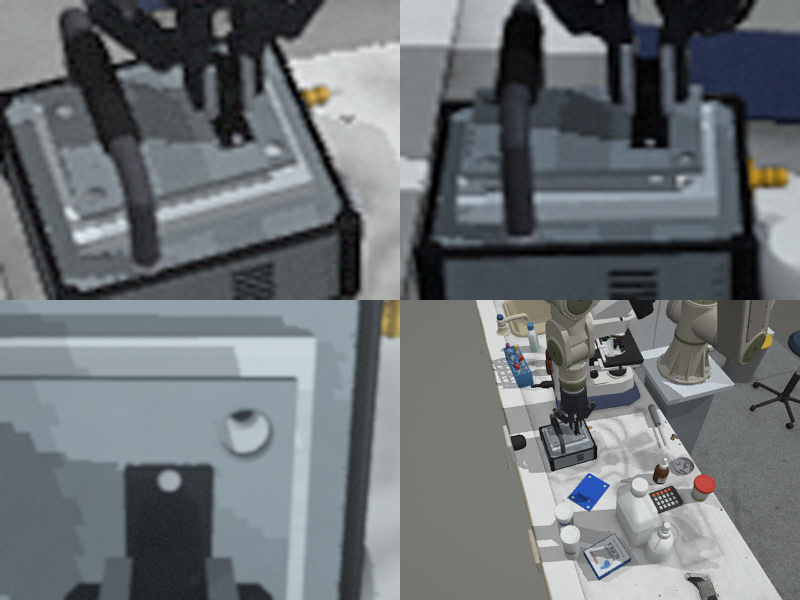

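The views show the cover level, under the handle, with a clear gap to the flange all round and nothing else moved. The wrist edge directions agree at 0.28° and 0.35°, so it is level and square. The blob for the fr hole was biased by the thread showing dark inside it, so I'll recompute from the hole outline at full-image (363,236.5) and the thread's near edge at (361.5,231).

```bash
python3 - <<'E'
from h import *
w,W=load('w8.png'); a,S=load('s8.png'); d,D=load('d8.png')
F=onz(W,280,188.5,.076); print('pump cy via flange edge',(F[1]+.045+.0001).round(4),'front corner x',(onz(W,240+318/2,188.5,.076)[0]+.06).round(4))
t=onz(W,361.5,231,.076); print('thread fr',(t[:2]-[0,.003]).round(4))
m=cv2.inRange(cv2.cvtColor(w,cv2.COLOR_BGR2GRAY)[215:258,340:386],0,0)
for z in (.088,.09,.092): h=onz(W,363,236.5,z); print(z,'hole fr',h[:2].round(4),'right edge->cy',(onz(W,280,208.8,z)[1]+.0402).round(4),'hole to front edge',(h[0]-onz(W,387,236,z)[0]).round(4),'to right edge',(h[1]-onz(W,363,208.9,z)[1]).round(4))
q=lambda p,u0,v0:(u0+(p[0]+.5)/4-.5,v0+(p[1]+.5)/4-.5)
fl=tri([(S,*q((273,152),225,180)),(D,*q((285,156),230,190))]); rl=tri([(S,*q((97,192),225,180)),(D,*q((84,160),230,190))]); print('fl',fl,'rl',rl)
for n,p in dict(fl=(273,152),rl=(97,192),rr=(64,111)).items(): print(n,onz(S,*q(p,225,180),.09).round(4))
E
```

```text
pump cy via flange edge 0.2651 front corner x 0.5798
thread fr [0.5347 0.2351]
0.088 hole fr [0.5352 0.2368] right edge->cy 0.2658 hole to front edge 0.0096 to right edge 0.0113
0.09 hole fr [0.5354 0.2361] right edge->cy 0.2654 hole to front edge 0.0094 to right edge 0.0112
0.092 hole fr [0.5356 0.2355] right edge->cy 0.2649 hole to front edge 0.0093 to right edge 0.011
fl (array([0.53535665, 0.30027732, 0.09400784]), np.float64(0.0014940995800072374)) rl (array([0.62530569, 0.29841689, 0.09410959]), np.float64(0.0010440554604243485))
fl [0.5359 0.2979 0.09  ]
rl [0.6238 0.2944 0.09  ]
rr [0.6258 0.2391 0.09  ]
```

Hole-to-thread offsets are about +0.6 mm in x and +0.5 mm in y. Height is 10 to 12 mm depending on the camera pair. I'll make one last fine trim, settle and hand in.

```bash
python3 -m pendant '[{"fingers":5,"delta_pos":[0.3,0.4,0.8],"angular":[0,0,0]},{"fingers":5,"delta_pos":[0,0,0],"angular":[0,0,0]},{"fingers":5,"delta_pos":[0,0,0],"angular":[0,0,0]},{"fingers":5,"delta_pos":[0,0,0],"angular":[0,0,0]},{"fingers":5,"delta_pos":[0,0,0],"angular":[0,0,0]}]'
python3 - <<'E'
from h import *
w,W=snap('wrist','w9.png'); s=env.get_state(); print(s['clock'],s['tcp_pos'],s['orientation'],s['wrist_force'],abs(s['qvel']).max())
w8=cv2.imread('pics/w8.png'); print('cover-in-wrist diff px shift',cv2.phaseCorrelate(np.float32(cv2.cvtColor(w8,6)[195:260,335:395]),np.float32(cv2.cvtColor(w,6)[195:260,335:395])))
env.hand_in()
E
```

```text
clock: 7.9
tcp_pos: [0.5494, 0.2666, 0.1001]
orientation: [-0.0, 0.709, -0.705, 0.0]
wrist_force: [-0.5, 1.7, -1.3]
finger_gap: 0.0113
7.95 [0.54936479 0.26655019 0.10002165] [-3.56706655e-05  7.09370234e-01 -7.04836058e-01 -1.46096684e-05] [-0.66241447 -0.46058607 -1.50084262] 0.0013044977619091228
cover-in-wrist diff px shift ((-0.004455100033499804, 0.09103906642264548), 0.8998368428813086)
the job is handed in; nothing more can be done
```

I gripped the grey cover by its grip, turned it about 83°, and slid it in from the front under the carrying handle. I handed it in at 7.95 s, still holding it in the air above the flange.

- **Alignment:** before the last sub-millimetre trim, the front right hole was about 0.6 mm off its thread in x and 0.3 to 1 mm in y, seen in the wrist camera. The scene camera's less precise readings of the other holes were within about 3 mm. I did not re-measure the holes after the trim.
- **Level and square:** the cover's edges read 0.28° and 0.35°, against 0.3 to 0.6° for the pump. The edge geometry suggests any tilt is well under 1°.
- **Height:** the underside is about 9.5 mm above the flange going by the arm and wrist camera. Triangulating the scene and side cameras read about 3 to 4 mm higher than that. That method scatters by about as much, so I went with the arm and wrist figure.
- **Steadiness:** the wrist force was only about the cover's weight (roughly 1.5 N) and the arm was still. The cover had not shifted in the grip. When I first closed the fingers the wrist read about 6 N, probably the finger tips touching the grip's foot, but it lifted cleanly.
- **Surroundings:** I saw no contact with the pump or handle. The calculator, the dropper bottle and the blue look-alike were not touched.

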